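Mirror the condiment row onto the serving rack

ROBOT

A 7-joint arm with a two-finger parallel gripper is mounted at the origin on the work surface; the furniture and walls round the work are solid. World frame = base frame: x ahead of the robot, y to its left, z up, the work surface at z = 0. Lengths are in mm, angles in rad, forces in N, time in s.
With the tool pointing down it reaches from about 400 to 875 mm from the base axis. Payload 4.4 kg.
Tool frame: the origin (TCP) lies at the very end of the fingers, on their centre line; the grasp point (between the pads) lies 19 mm behind it; z points along the fingers, y is the line along which they close (so a half turn about z gives the same grasp; the last joint's range is limited). The gripper opens to 85 mm and grips with 20 to 120 N. Pads are 22 mm wide; open, the fingers measure 114 mm over their backs; the gripper's body (76 mm by 85 mm) begins 54 mm behind the grasp point. The pads swing forward as they close: fully open they stand 13 mm farther back than shut.
Start: joints at [-1.373, 0.628, 0.038, 1.517, -0.027, 0.996, -0.02], TCP at [169.463, 627.535, 231.313] pointing down, gripper open.
Joint ranges: [-3.06, 3.06], [-0.37, 2.12], [-1.25, 1.32], [0.18, 2.47], [-1.1, 4.24], [0.23, 1.98], [-2.94, 2.94]. Speed limits (rad/s): [2.57, 2.57, 3.14, 3.14, 3.14, 3.14, 3.14].

INTERFACE

Orientations are given as [roll, pitch, yaw] about the fixed x, y, z axes, in that order (R = Rz(yaw) Ry(pitch) Rx(roll)).
In Python, from cell import read_state, get_image, camera_params, finish_job gives the robot as it stands.
- The arm moves only by the tool arm_command, never from a script. Its argument "deltas" is a list of rows, each an object of numbers: "dx", "dy", "dz": the shift along the world's x, y, z in m; "yaw": the turn about the world's z in degrees; "jaw": the opening, from 0 (shut) to 1 (fully open). A call has 1 to 20 rows; each row is the pose to reach, as a shift and turn from the pose commanded when the call began; what a row does not reach only later rows make up. A row lasts 1/10 s, in which the tool goes at most 50 mm and 8.59 degrees, less where a joint would pass 70% of its speed; a pose out of reach is approached as far as the arm can. A call with a gripper value outside its range is refused whole. The fingers move at their own pace and stop on an object; the grip force is fixed at half the most. Time passes only in rows, so rows that repeat a pose let the fingers close. It gives the time, the measured TCP pose, the force, the opening and the grip force at its end, in the units of the state.
- read_state(): the state, without advancing time (a new reading comes with each control period).
- get_image(name): name is "side" or "top"; returns (picture, depth): 480x640x3 uint8, red, green, blue; 480x640 float32, mm along the optical axis (not along the pixel's ray), 0 where there is no reading.
- camera_params(name): a dict with "camera_matrix" (3x3 intrinsics, pixels), "k1" (the pictures are not rectified: a ray, as slopes to the right and down, at radius r is drawn at 1 + k1 r^2 times it, then the intrinsics apply), "extrinsics" (4x4, takes a point from camera to world coordinates). Camera axes: x right, y down, z forward; pixel columns grow to the right and rows downward; lengths in mm; the calibration is good to about 2 mm. A picture is of the moment at which its call begins. camera_params takes no time and is no camera call.
- finish_job(): hands the job in; it is judged then, once.
The state is a dict: "clock": time; "qpos": joint angles; "qd": joint speeds; "tau": joint torques, N m; "eef_pos": TCP position; "tool_rot": TCP orientation; "force": force on the tool from outside, world axes, zero at the start; "torque": the same for the moment, N m; "width": finger opening in mm; "gripper_force": force on a finger pad.
Only numpy, scipy, OpenCV 4.12 (cv2) and the standard library are available. Lean on these libraries where they do the work, as an engineer would, in place of code of your own. Each camera call takes 0.05 s, during which the arm holds its last target. There are 200 camera calls.

TASK

The condiments stand in a row on the dark prep rack in the cook's order; guests will face them from the other side, so move all four to the light serving rack in the reverse order. What was farthest left on the prep rack goes to the right-most cork pad of the serving rack, the second from the left to the second from the right, and so on (left and right as seen from the robot). Set each one upright in the middle of its pad, keep them upright all the way, and leave all four standing still.

Things in the scene. Friction and masses are not known exactly. Their poses are not given: they have to be found in the camera images.
- salt: salt shaker, clear round body with a domed grey top, 44 mm diameter at 30 mm height, tapering to 34 mm from 65 mm up, 90 mm tall, 0.1 kg. Loose; starts upright on one of the four pads of the prep rack, its place in the row drawn at random. Origin at the centre of its underside, z up along its axis (round, so its yaw means nothing)
- vial: small dark-green glass bottle with a narrow neck, 36 mm diameter up to 30 mm height; above, to the fingers, it is a plain cone narrowing to 19 mm at the top, 92 mm tall, 0.11 kg (grip it low). Loose; starts upright on one of the four pads of the prep rack, its place in the row drawn at random. Origin at the centre of its underside, z up along its axis (round, so its yaw means nothing)
- jar: round clear glass jar with a flat copper-coloured lid that is fixed on, 62 mm diameter, 60 mm tall, 0.15 kg. Loose; starts upright on one of the four pads of the prep rack, its place in the row drawn at random. Origin at the centre of its underside, z up along its axis (round, so its yaw means nothing)
- pot: small open dark porcelain pot with a steel rim, 50 mm diameter, 29 mm tall, 0.07 kg. Loose; starts upright on one of the four pads of the prep rack, its place in the row drawn at random. Origin at the centre of its underside, z up along its axis (round, so its yaw means nothing)
- pad_salt: brown cork disc, 68 mm across and 3 mm thick, fixed on the prep rack; the salt shaker stands centred on it at the start, and it stays behind, marking that thing's starting place. Origin at the centre of its underside, z up
- pad_vial: brown cork disc, 68 mm across and 3 mm thick, fixed on the prep rack; the green bottle stands centred on it at the start, and it stays behind, marking that thing's starting place. Origin at the centre of its underside, z up
- pad_jar: brown cork disc, 68 mm across and 3 mm thick, fixed on the prep rack; the copper-lidded jar stands centred on it at the start, and it stays behind, marking that thing's starting place. Origin at the centre of its underside, z up
- pad_pot: brown cork disc, 68 mm across and 3 mm thick, fixed on the prep rack; the small dark pot stands centred on it at the start, and it stays behind, marking that thing's starting place. Origin at the centre of its underside, z up
- prep_rack: start rack, the left or the right one: flat dark-wood board, 92 (x) by 345 (y) mm, top 14 mm over the worktop, fixed. Its four cork pads lie in a row at y = +123, +41, -41, -123 mm, x = 0; things on them have their undersides 17 mm over the worktop. Origin at the centre of its underside, on the worktop; y along the row, to the robot's left (turned at most 0.2 rad), z up
- serving_rack: target rack, empty at first: light-wood board, 92 (x) by 345 (y) mm, fixed. Four cork pads, 68 mm across, tops 17 mm over the worktop, at y = +123, +41, -41, -123 mm, x = 0; at both ends (y = +-168 mm) a board with a steel grip bar, 48 mm high. Origin at the centre of its underside, on the worktop; y along the row, to the robot's left (turned at most 0.2 rad), z up

How it is judged (in metres and radians):
At the end, for the whole second after the job is handed in: All four things stand upright (within 0.12 rad) and at rest on the serving rack's pads, each within 12 mm of its pad's centre along and across the rack, in the reverse of their starting order: a thing whose pad on the prep rack is at y in that rack's frame stands at -y in the serving rack's frame (((y of pad_salt in the frame of prep_rack between 0.103 and 0.143 m and y of salt in the frame of serving_rack between -0.135 and -0.111 m) or (y of pad_salt in the frame of prep_rack between 0.021 and 0.061 m and y of salt in the frame of serving_rack between -0.053 and -0.029 m) or (y of pad_salt in the frame of prep_rack between -0.061 and -0.021 m and y of salt in the frame of serving_rack between 0.029 and 0.053 m) or (y of pad_salt in the frame of prep_rack between -0.143 and -0.103 m and y of salt in the frame of serving_rack between 0.111 and 0.135 m)) and x of salt in the frame of serving_rack between -0.012 and 0.012 m and z of salt in the frame of serving_rack between 0.012 and 0.022 m and angle between each of salt, vial, jar, pot's own z axis and vertical below 0.12 rad and linear speed of each of salt, vial, jar, pot below 0.02 m/s and angular speed of each of salt, vial, jar, pot below 0.2 rad/s and ((y of pad_vial in the frame of prep_rack between 0.103 and 0.143 m and y of vial in the frame of serving_rack between -0.135 and -0.111 m) or (y of pad_vial in the frame of prep_rack between 0.021 and 0.061 m and y of vial in the frame of serving_rack between -0.053 and -0.029 m) or (y of pad_vial in the frame of prep_rack between -0.061 and -0.021 m and y of vial in the frame of serving_rack between 0.029 and 0.053 m) or (y of pad_vial in the frame of prep_rack between -0.143 and -0.103 m and y of vial in the frame of serving_rack between 0.111 and 0.135 m)) and x of vial in the frame of serving_rack between -0.012 and 0.012 m and z of vial in the frame of serving_rack between 0.012 and 0.022 m and ((y of pad_jar in the frame of prep_rack between 0.103 and 0.143 m and y of jar in the frame of serving_rack between -0.135 and -0.111 m) or (y of pad_jar in the frame of prep_rack between 0.021 and 0.061 m and y of jar in the frame of serving_rack between -0.053 and -0.029 m) or (y of pad_jar in the frame of prep_rack between -0.061 and -0.021 m and y of jar in the frame of serving_rack between 0.029 and 0.053 m) or (y of pad_jar in the frame of prep_rack between -0.143 and -0.103 m and y of jar in the frame of serving_rack between 0.111 and 0.135 m)) and x of jar in the frame of serving_rack between -0.012 and 0.012 m and z of jar in the frame of serving_rack between 0.012 and 0.022 m and ((y of pad_pot in the frame of prep_rack between 0.103 and 0.143 m and y of pot in the frame of serving_rack between -0.135 and -0.111 m) or (y of pad_pot in the frame of prep_rack between 0.021 and 0.061 m and y of pot in the frame of serving_rack between -0.053 and -0.029 m) or (y of pad_pot in the frame of prep_rack between -0.061 and -0.021 m and y of pot in the frame of serving_rack between 0.029 and 0.053 m) or (y of pad_pot in the frame of prep_rack between -0.143 and -0.103 m and y of pot in the frame of serving_rack between 0.111 and 0.135 m)) and x of pot in the frame of serving_rack between -0.012 and 0.012 m and z of pot in the frame of serving_rack between 0.012 and 0.022 m); the robot touches nothing.
It fails at once if a condiment was tipped (more than 0.6 rad) (angle between any of salt, vial, jar, pot's own z axis and vertical above 0.6 rad).
It also fails if it takes over 112 s, if anything falls off the work surface, if the arm or the gripper's body presses on something with over 40 N, if the wrist force passes 120 N, or if a joint passes its speed limit or range.

## Working session

There is one attempt and no reset: what is moved stays moved. The work goes in short steps, Python scripts to look and compute and a tool call to move; the robot and the scene stay as the last step left them, time stands still between calls to the robot, and variables do not carry over. Pictures are saved under pics/ and viewed, at most 14 in all, crops included, and the job is handed in when it is done.

Besides the shell and the picture viewer there is one more tool, called as name(argument=value, ...) on one line, values as JSON. arm_command: Moves the arm, as the interface text tells. Its arguments: {"type":"object","properties":{"deltas":{"type":"array"}},"required":["deltas"]}

```bash
mkdir -p pics
python3 - <<'E'
from cell import *
import cv2,numpy as np
s=read_state();print(s['clock'],s['eef_pos'],s['tool_rot'],s['width'])
for n in('top','side'):
    p,d=get_image(n);cv2.imwrite(f'pics/{n}0.png',p[:,:,::-1]);np.savez(f'{n}0.npz',p=p,d=d)
    c=camera_params(n);print(n,c)
E
```

```text
0.0 [169.28348167 626.94134189 230.39269623] [-3.13973834e+00  1.32240434e-06  2.87780080e+00] 85.54956813638391
top {'camera_matrix': array([[490.24224911,   0.        , 316.76161216],
       [  0.        , 490.24224911, 238.62176829],
       [  0.        ,   0.        ,   1.        ]]), 'k1': 0.044176969970140166, 'extrinsics': array([[ 1.42845240e-02, -9.96008376e-01,  8.81094096e-02,
         3.78205805e+02],
       [-9.99831108e-01, -1.52470409e-02, -1.02607546e-02,
        -2.71894172e+01],
       [ 1.15632053e-02, -8.79479586e-02, -9.96057955e-01,
         9.93216882e+02],
       [ 0.00000000e+00,  0.00000000e+00,  0.00000000e+00,
         1.00000000e+00]])}
side {'camera_matrix': array([[590.13551573,   0.        , 325.77320858],
       [  0.        , 590.13551573, 234.417686  ],
       [  0.        ,   0.        ,   1.        ]]), 'k1': 0.052856287933175095, 'extrinsics': array([[-1.83995647e-01, -7.06015303e-01,  6.83877177e-01,
        -5.10304285e+02],
       [-9.82715776e-01,  1.17706580e-01, -1.42880595e-01,
         1.78059424e+02],
       [ 2.03790429e-02, -6.98346299e-01, -7.15469875e-01,
         1.06034957e+03],
       [ 0.00000000e+00,  0.00000000e+00,  0.00000000e+00,
         1.00000000e+00]])}
```

View pics/top0.png

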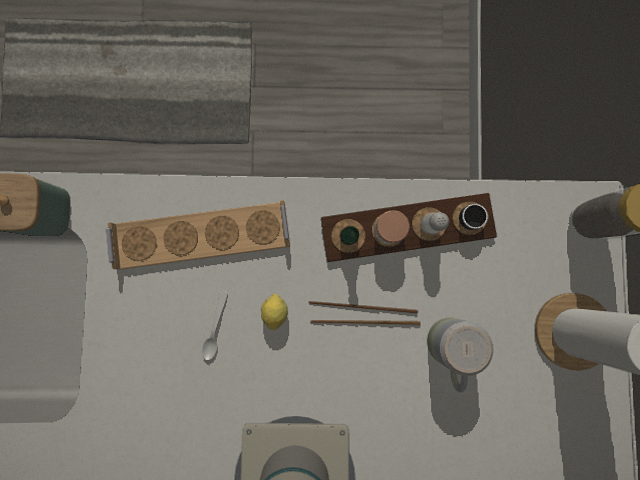

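View pics/side0.png

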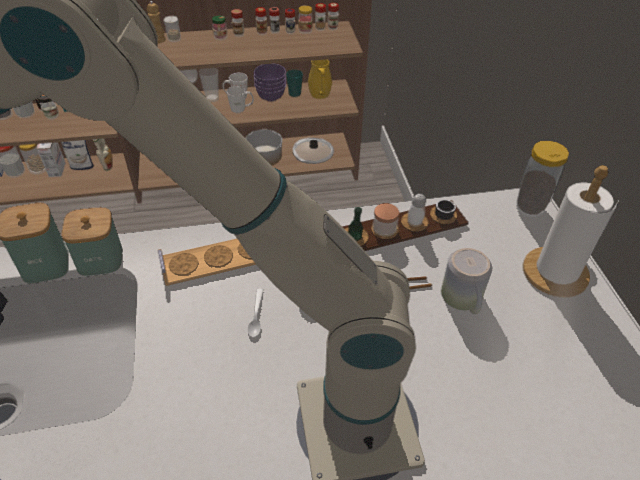

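The top view shows the prep rack on the right. From left to right it holds the vial (349,236), jar (391,229), salt (431,223) and pot (474,216). The empty serving rack is on the left, with pads at about (139,243), (180,238), (221,232) and (263,227). In the side view the arm covers part of the serving rack. Next I'll measure these positions.

```bash
cat > h.py <<'E'
import numpy as np,cv2
from cell import camera_params
def ray(n,uv):
    c=camera_params(n);K=c['camera_matrix'];E=c['extrinsics']
    s=((np.atleast_2d(uv)-K[:2,2])/[K[0,0],K[1,1]]);x=s.copy()
    for _ in range(20): x=s/(1+c['k1']*(x**2).sum(1,keepdims=True))
    return x,E
def plane(n,uv,z):
    x,E=ray(n,uv);d=np.c_[x,np.ones(len(x))]@E[:3,:3].T
    return E[:3,3]+d*((z-E[2,3])/d[:,2])[:,None]
def cloud(n,d):
    v,u=np.mgrid[:480,:640];uv=np.c_[u.ravel(),v.ravel()].astype(float)
    x,E=ray(n,uv);z=d.reshape(-1,1)
    P=(np.c_[x,np.ones(len(x))]*z)@E[:3,:3].T+E[:3,3]
    return P.reshape(480,640,3)
E
python3 - <<'E'
from h import *
f=np.load('top0.npz');p,d=f['p'],f['d'];P=cloud('top',d)
print('worktop z',[P[280,c,2].round(1) for c in(120,250,420,560)])
hsv=cv2.cvtColor(p,cv2.COLOR_RGB2HSV)
print('cork,wood,dark,bg',hsv[243,139],hsv[243,160],hsv[205,400],hsv[280,150])
# serving: cork blobs darker than wood
reg=np.zeros((480,640),np.uint8);reg[200:272,105:292]=255
m=cv2.inRange(hsv,(0,60,100),(30,255,255))&reg
r=cv2.minAreaRect(cv2.findNonZero(m));print('serv rect',r)
g=cv2.cvtColor(p,cv2.COLOR_RGB2GRAY)
for c in[(139,243),(180,238),(221,232),(263,227)]: print(c,g[c[1],c[0]-20:c[0]+21])
# prep: dark rect
reg[:]=0;reg[188:266,315:500]=255
z=P[:,:,2]
m2=((z>8)&(z<130)&(d>0)).astype(np.uint8)*255&reg
cv2.imwrite('pics/m.png',m2)
dark=cv2.inRange(hsv,(0,60,0),(25,255,110))&reg
n,l,st,ce=cv2.connectedComponentsWithStats(dark);print(st)
k=max(range(1,n),key=lambda i:st[i][4])
b=cv2.boxPoints(cv2.minAreaRect(cv2.findNonZero((l==k).astype(np.uint8))))
q=plane('top',b,14);print(q.round(1),q.mean(0))
# object tops by height
for n_,(u,v),lo,hi in[('vial',(349,236),90,115),('jar',(391,229),72,82),('salt',(434,223),85,112),('pot',(474,216),38,50)]:
    w=np.s_[v-28:v+28,u-28:u+28];a=P[w];s=(a[:,:,2]>lo)&(a[:,:,2]<hi)
    print(n_,s.sum(),a[s].mean(0).round(1),a[s].min(0).round(1),a[s].max(0).round(1))
E
```

```text
worktop z [np.float64(2.6), np.float64(1.9), np.float64(0.4), np.float64(1.8)]
cork,wood,dark,bg [ 16 108 118] [ 16 102 158] [ 17  45 113] [ 25  21 149]
serv rect ((198.4170379638672, 233.87774658203125), (47.18244552612305, 177.42977905273438), 82.40535736083984)
(139, 243) [129 128 119  89  97  89  94  91  94  98  95  97  94  96 100 103 101  91
  91  95  98  97  85  82  92  97 106 106 104 103 101  99 100  99  98  92
  76 105 136 130 132]
(180, 238) [123 120 120 107  88  95  95  91  85  88 100 100  98  96  92  98 102  95
  89  88  96  94  90  79  76  91  97 102 104 104 103  99  99  99 102  95
  85  63 140 134 134]
(221, 232) [121 123 126 119  89  98  94  93  95  94  95  96  99  95  94 103 107 102
  94  90  95  99  94  86  89  91 105 107 109 105 103 102 101  96 100  94
  93  74 130 134 132]
(263, 227) [123 122 117  94  98  96  93  90  92  99  98  99  96  90  99 103 100  92
  87  93  97  92  80  81  91 100 104 106 105 101 104 101 101  98  97  86
  89 118 130  88  86]
[[     0      0    640    480 302343]
 [   321    193    176     69   4821]
 [   471    206      1      1      1]
 [   
[... 426 characters left out ...]
20      1      1      1]
 [   480    222      1      1      1]
 [   349    225      3      1      3]
 [   346    226      1      1      1]
 [   354    226      2      2      2]
 [   357    228      2      3      3]
 [   442    230      1      1      1]]
[[ 509.3  -44.1   14. ]
 [ 564.4 -384.9   14. ]
 [ 473.7 -396.4   14. ]
 [ 419.3  -58.4   14. ]] [ 491.68140173 -220.95630168   14.        ]
vial 61 [ 469.8 -102.3  107.4] [ 460.2 -111.1   91.6] [478.6 -92.8 112.4]
jar 818 [ 485.6 -178.5   77.2] [ 455.3 -208.5   72. ] [ 516.2 -148.    82. ]
salt 283 [ 492.6 -260.1  102. ] [ 476.8 -278.3   86. ] [ 510.3 -245.8  109.9]
pot 175 [ 510.5 -342.    44.9] [ 487.1 -368.2   38.1] [ 534.7 -318.9   50. ]
```

Run:
```python
from h import *
f=np.load('top0.npz');p,d=f['p'],f['d'];g=cv2.GaussianBlur(cv2.cvtColor(p,cv2.COLOR_RGB2GRAY),(3,3),0)
C=[]
m=((g<113)*255).astype(np.uint8)
for u,v in[(139,243),(180,238),(221,232),(263,227)]:
    k=np.zeros_like(m);cv2.circle(k,(u,v),19,255,-1)
    c=max(cv2.findContours(cv2.morphologyEx(m&k,cv2.MORPH_OPEN,np.ones((3,3))),0,1)[0],key=cv2.contourArea)
    hull=cv2.convexHull(c);e=cv2.minEnclosingCircle(hull);M=cv2.moments(hull);w=plane('top',[M['m10']/M['m00'],M['m01']/M['m00']],17)[0]
    print(e,w.round(1));C.append(w)
C=np.array(C);c0=C.mean(0);dv=C[0]-C[3]
print('centre',c0,'psi',np.arctan2(-dv[0],dv[1]),'len',np.linalg.norm(dv)/3)
hsv=cv2.cvtColor(p,cv2.COLOR_RGB2HSV);P=cloud('top',d)
r=((198.417,233.878),(47.18,177.43),82.405);q=plane('top',cv2.boxPoints(r),14);print('rect',q.round(1),q.mean(0))
for n,c,ps in[('serv',c0[:2],np.arctan2(-dv[0],dv[1])),('prep',np.array([491.7,-221]),.160)]:
    for y in(123,41,-41,-123): print(n,y,(c+y*np.array([-np.sin(ps),np.cos(ps)])).round(1))
```

```text
((139.0, 243.0), 18.973764419555664) [450.5 314.4  17. ]
((180.33514404296875, 238.36781311035156), 18.519948959350586) [461.3 233.8  17. ]
((221.69886779785156, 232.7457733154297), 18.050302505493164) [473.6 152.5  17. ]
((262.5, 227.25), 17.897375106811523) [485.7  71.5  17. ]
centre [467.76556256 193.0719762   17.        ] psi 0.14362680388147867 len 81.80977257970467
rect [[491.1 378.9  14. ]
 [544.5  31.5  14. ]
 [450.1  17.1  14. ]
 [398.7 362.1  14. ]] [471.09697362 197.41205311  14.        ]
serv 123 [450.2 314.8]
serv 41 [461.9 233.6]
serv -41 [473.6 152.5]
serv -123 [485.4  71.3]
prep 123 [472.1 -99.6]
prep 41 [ 485.2 -180.5]
prep -41 [ 498.2 -261.5]
prep -123 [ 511.3 -342.4]
```

arm_command(deltas=[{"dx": 0.05,"dy": -0.03,"dz": 0.02,"yaw": -8,"jaw": 1},{"dx": 0.09,"dy": -0.07,"dz": 0.02,"yaw": -16,"jaw": 1},{"dx": 0.13,"dy": -0.11,"dz": 0.02,"yaw": -24,"jaw": 1},{"dx": 0.16,"dy": -0.15,"dz": 0.02,"yaw": -32,"jaw": 1},{"dx": 0.19,"dy": -0.19,"dz": 0.02,"yaw": -40,"jaw": 1},{"dx": 0.22,"dy": -0.23,"dz": 0.02,"yaw": -48,"jaw": 1},{"dx": 0.25,"dy": -0.27,"dz": 0.02,"yaw": -56,"jaw": 1},{"dx": 0.27,"dy": -0.31,"dz": 0.02,"yaw": -64,"jaw": 1},{"dx": 0.28,"dy": -0.35,"dz": 0.02,"yaw": -66,"jaw": 1},{"dx": 0.28,"dy": -0.35,"dz": 0.02,"yaw": -66,"jaw": 1}])

```text
clock: 1.1
eef_pos: [451.8, 270.1, 251.4]
tool_rot: [3.141, 0.004, 1.715]
force: [0.7, -0.1, -0.0]
width: 84.9
gripper_force: 0.0
```

```bash
python3 -c "
from cell import *
s=read_state();print(s['clock'],s['qpos'],s['eef_pos'],s['tool_rot'])"
```

```text
1.1 [-0.86032955  0.45063101  0.38531381  1.84230484 -0.20715497  0.88965328
 -0.23393128] [451.82286325 270.11412421 251.41536982] [3.14133492 0.00414909 1.71535298]
```

arm_command(deltas=[{"dx": 0.006,"dy": -0.045,"dz": 0,"yaw": 1,"jaw": 1},{"dx": 0.01,"dy": -0.09,"dz": 0,"yaw": 1,"jaw": 1},{"dx": 0.014,"dy": -0.135,"dz": 0,"yaw": 1,"jaw": 1},{"dx": 0.018,"dy": -0.18,"dz": 0,"yaw": 1,"jaw": 1},{"dx": 0.022,"dy": -0.225,"dz": 0,"yaw": 1,"jaw": 1},{"dx": 0.026,"dy": -0.27,"dz": 0,"yaw": 1,"jaw": 1},{"dx": 0.03,"dy": -0.315,"dz": 0,"yaw": 1,"jaw": 1},{"dx": 0.035,"dy": -0.36,"dz": 0,"yaw": 1,"jaw": 1},{"dx": 0.04,"dy": -0.405,"dz": 0,"yaw": 1,"jaw": 1},{"dx": 0.044,"dy": -0.45,"dz": 0,"yaw": 1,"jaw": 1},{"dx": 0.048,"dy": -0.495,"dz": 0,"yaw": 1,"jaw": 1},{"dx": 0.052,"dy": -0.54,"dz": 0,"yaw": 1,"jaw": 1},{"dx": 0.056,"dy": -0.58,"dz": 0,"yaw": 1,"jaw": 1},{"dx": 0.059,"dy": -0.612,"dz": -0.02,"yaw": 1,"jaw": 1},{"dx": 0.059,"dy": -0.612,"dz": -0.05,"yaw": 1,"jaw": 1},{"dx": 0.059,"dy": -0.612,"dz": -0.08,"yaw": 1,"jaw": 1},{"dx": 0.059,"dy": -0.612,"dz": -0.08,"yaw": 1,"jaw": 1},{"dx": 0.059,"dy": -0.612,"dz": -0.08,"yaw": 1,"jaw": 1},{"dx": 0.059,"dy": -0.612,"dz": -0.08,"yaw": 1,"jaw": 1}])

```text
clock: 3.0
eef_pos: [509.5, -334.9, 172.9]
tool_rot: [3.14, 0.002, 1.744]
force: [-0.4, -0.3, -0.2]
width: 85.0
gripper_force: 0.0
```

```bash
python3 -c "
from cell import *
import cv2
s=read_state();print(s['clock'],s['qpos'],s['eef_pos'],s['tool_rot'])
for n in('top','side'): cv2.imwrite(f'pics/{n}1.png',get_image(n)[0][:,:,::-1])
a=cv2.imread('pics/top1.png')[150:300,280:560];b=cv2.imread('pics/side1.png')[120:270,280:560]
cv2.imwrite('pics/c1.png',cv2.resize(cv2.vconcat([a,b]),None,fx=2,fy=2))"
```

```text
3.0 [ 0.30728312  0.66368757  0.37284103  1.70458635 -0.30936373  0.82905965
  0.9913085 ] [ 509.50516498 -334.89335191  172.93308428] [3.13963392e+00 1.82320543e-03 1.74389340e+00]
```

View pics/c1.png

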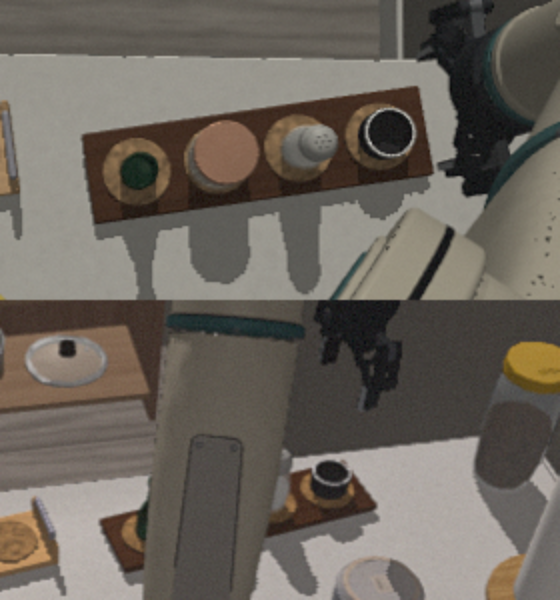

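The crop shows the gripper hanging open above and to the right of the pot, with all four condiments still in place. The pose readings agree with my tally of the commands. Next I'll descend on the pot.

arm_command(deltas=[{"dx": 0.0025,"dy": -0.0075,"dz": -0.03,"yaw": -0.7,"jaw": 1},{"dx": 0.0025,"dy": -0.0075,"dz": -0.06,"yaw": -0.7,"jaw": 1},{"dx": 0.0025,"dy": -0.0075,"dz": -0.09,"yaw": -0.7,"jaw": 1},{"dx": 0.0025,"dy": -0.0075,"dz": -0.115,"yaw": -0.7,"jaw": 1},{"dx": 0.0025,"dy": -0.0075,"dz": -0.135,"yaw": -0.7,"jaw": 1},{"dx": 0.0025,"dy": -0.0075,"dz": -0.147,"yaw": -0.7,"jaw": 1},{"dx": 0.0025,"dy": -0.0075,"dz": -0.153,"yaw": -0.7,"jaw": 1},{"dx": 0.0025,"dy": -0.0075,"dz": -0.153,"yaw": -0.7,"jaw": 1},{"dx": 0.0025,"dy": -0.0075,"dz": -0.153,"yaw": -0.7,"jaw": 1}])

```text
clock: 4.0
eef_pos: [511.6, -342.5, 19.4]
tool_rot: [3.14, 0.001, 1.731]
force: [1.9, 0.1, 0.7]
width: 85.9
gripper_force: 0.0
```

```bash
python3 -c "
from cell import *
import cv2
for n in('top','side'): cv2.imwrite(f'pics/{n}2.png',get_image(n)[0][:,:,::-1])
a=cv2.imread('pics/top2.png')[150:270,360:560];b=cv2.imread('pics/side2.png')[150:270,360:560]
cv2.imwrite('pics/c2.png',cv2.resize(cv2.vconcat([a,b]),None,fx=2.5,fy=2.5))"
```

```text
(no output)
```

View pics/c2.png

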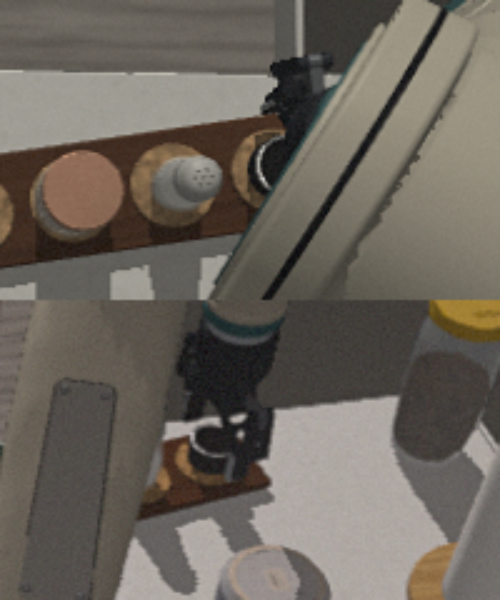

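The two fingers straddle the pot, which is at about (210,450) in the lower crop. I'll close and lift a little to check the grip.

arm_command(deltas=[{"dz": 0,"jaw": 0},{"dz": 0,"jaw": 0},{"dz": 0,"jaw": 0},{"dz": 0,"jaw": 0},{"dz": 0,"jaw": 0},{"dz": 0,"jaw": 0},{"dz": 0,"jaw": 0},{"dz": 0,"jaw": 0},{"dz": 0.01,"jaw": 0},{"dz": 0.03,"jaw": 0},{"dz": 0.06,"jaw": 0},{"dz": 0.1,"jaw": 0},{"dz": 0.14,"jaw": 0},{"dz": 0.15,"jaw": 0},{"dz": 0.15,"jaw": 0}])

```text
invalid input at $.deltas[0]: expected keys dx, dy, dz, yaw, jaw
```

arm_command(deltas=[{"dx": 0,"dy": 0,"dz": 0,"yaw": 0,"jaw": 0},{"dx": 0,"dy": 0,"dz": 0,"yaw": 0,"jaw": 0},{"dx": 0,"dy": 0,"dz": 0,"yaw": 0,"jaw": 0},{"dx": 0,"dy": 0,"dz": 0,"yaw": 0,"jaw": 0},{"dx": 0,"dy": 0,"dz": 0,"yaw": 0,"jaw": 0},{"dx": 0,"dy": 0,"dz": 0,"yaw": 0,"jaw": 0},{"dx": 0,"dy": 0,"dz": 0,"yaw": 0,"jaw": 0},{"dx": 0,"dy": 0,"dz": 0,"yaw": 0,"jaw": 0}])

```text
clock: 4.9
eef_pos: [511.2, -342.1, 19.1]
tool_rot: [3.141, 0.0, 1.731]
force: [-1.1, 1.0, 5.5]
width: 47.0
gripper_force: 61.5
```

arm_command(deltas=[{"dx": 0,"dy": 0,"dz": 0.01,"yaw": 0,"jaw": 0},{"dx": 0,"dy": 0,"dz": 0.03,"yaw": 0,"jaw": 0},{"dx": 0,"dy": 0,"dz": 0.06,"yaw": 0,"jaw": 0},{"dx": 0,"dy": 0,"dz": 0.1,"yaw": 0,"jaw": 0},{"dx": 0,"dy": 0,"dz": 0.14,"yaw": 0,"jaw": 0},{"dx": 0,"dy": 0,"dz": 0.15,"yaw": 0,"jaw": 0},{"dx": 0,"dy": 0,"dz": 0.15,"yaw": 0,"jaw": 0}])

```text
clock: 5.6
eef_pos: [512.0, -342.7, 170.6]
tool_rot: [3.138, 0.003, 1.731]
force: [-0.4, 0.1, -0.5]
width: 47.0
gripper_force: 61.7
```

arm_command(deltas=[{"dx": -0.002,"dy": 0.02,"dz": 0,"yaw": 0,"jaw": 0},{"dx": -0.006,"dy": 0.06,"dz": 0,"yaw": -0.9,"jaw": 0},{"dx": -0.01,"dy": 0.105,"dz": 0,"yaw": -0.9,"jaw": 0},{"dx": -0.014,"dy": 0.15,"dz": 0,"yaw": -0.9,"jaw": 0},{"dx": -0.018,"dy": 0.195,"dz": 0,"yaw": -0.9,"jaw": 0},{"dx": -0.022,"dy": 0.24,"dz": 0,"yaw": -0.9,"jaw": 0},{"dx": -0.026,"dy": 0.285,"dz": 0,"yaw": -0.9,"jaw": 0},{"dx": -0.03,"dy": 0.33,"dz": 0,"yaw": -0.9,"jaw": 0},{"dx": -0.035,"dy": 0.375,"dz": 0,"yaw": -0.9,"jaw": 0},{"dx": -0.039,"dy": 0.42,"dz": 0,"yaw": -0.9,"jaw": 0},{"dx": -0.043,"dy": 0.465,"dz": 0,"yaw": -0.9,"jaw": 0},{"dx": -0.047,"dy": 0.51,"dz": 0,"yaw": -0.9,"jaw": 0},{"dx": -0.051,"dy": 0.555,"dz": 0,"yaw": -0.9,"jaw": 0},{"dx": -0.056,"dy": 0.6,"dz": 0,"yaw": -0.9,"jaw": 0},{"dx": -0.059,"dy": 0.64,"dz": 0,"yaw": -0.9,"jaw": 0},{"dx": -0.061,"dy": 0.657,"dz": 0,"yaw": -0.9,"jaw": 0},{"dx": -0.061,"dy": 0.657,"dz": 0,"yaw": -0.9,"jaw": 0},{"dx": -0.061,"dy": 0.657,"dz": 0,"yaw": -0.9,"jaw": 0},{"dx": -0.061,"dy": 0.657,"dz": 0,"yaw": -0.9,"jaw": 0}])

```text
clock: 7.5
eef_pos: [450.3, 312.4, 167.9]
tool_rot: [-3.141, 0.002, 1.712]
force: [0.4, 0.6, -0.5]
width: 47.0
gripper_force: 61.7
```

```bash
python3 -c "
from cell import *
import cv2
s=read_state();print(s['eef_pos'],s['qpos'])
for n in('top','side'): cv2.imwrite(f'pics/{n}3.png',get_image(n)[0][:,:,::-1])
a=cv2.imread('pics/top3.png')[150:300,60:310];b=cv2.imread('pics/side3.png')[130:280,100:350]
cv2.imwrite('pics/c3.png',cv2.resize(cv2.vconcat([a,b]),None,fx=2,fy=2))"
```

```text
[450.27165413 312.35840826 167.9469968 ] [-0.96227081  0.60998506  0.4683808   1.87764866 -0.38873146  0.74648026
 -0.13531015]
```

View pics/c3.png

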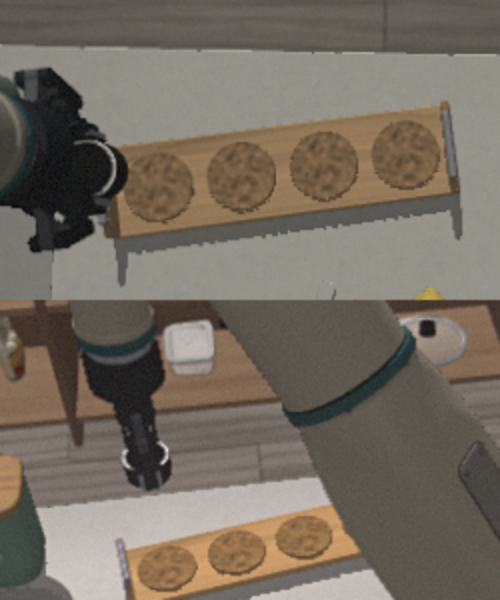

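Both views show the pot held upright beyond the left end of the rack because of parallax: rim at about (107,233) in the top view, (174,207) in the side view. Next I'll lower it to about 15 mm above the pad and check its position there.

arm_command(deltas=[{"dx": 0,"dy": 0,"dz": -0.03,"yaw": 0,"jaw": 0},{"dx": 0,"dy": 0,"dz": -0.06,"yaw": 0,"jaw": 0},{"dx": 0,"dy": 0,"dz": -0.09,"yaw": 0,"jaw": 0},{"dx": 0,"dy": 0,"dz": -0.115,"yaw": 0,"jaw": 0},{"dx": 0,"dy": 0,"dz": -0.13,"yaw": 0,"jaw": 0},{"dx": 0,"dy": 0,"dz": -0.135,"yaw": 0,"jaw": 0},{"dx": 0,"dy": 0,"dz": -0.135,"yaw": 0,"jaw": 0},{"dx": 0,"dy": 0,"dz": -0.135,"yaw": 0,"jaw": 0}])

```text
clock: 8.4
eef_pos: [450.8, 314.9, 34.2]
tool_rot: [3.14, -0.0, 1.715]
force: [-0.4, -0.4, -0.7]
width: 47.3
gripper_force: 61.7
```

```bash
python3 -c "
from cell import *
import cv2
s=read_state();print(s['eef_pos'],s['tool_rot'])
for n in('top','side'): cv2.imwrite(f'pics/{n}4.png',get_image(n)[0][:,:,::-1])
a=cv2.imread('pics/top4.png')[195:275,80:200];b=cv2.imread('pics/side4.png')[215:295,130:250]
cv2.imwrite('pics/c4.png',cv2.resize(cv2.hconcat([a,b]),None,fx=3.3,fy=3.3,interpolation=2))"
```

```text
[450.7516199  314.85465619  34.15310285] [ 3.14030607e+00 -4.67673390e-04  1.71454569e+00]
```

View pics/c4.png

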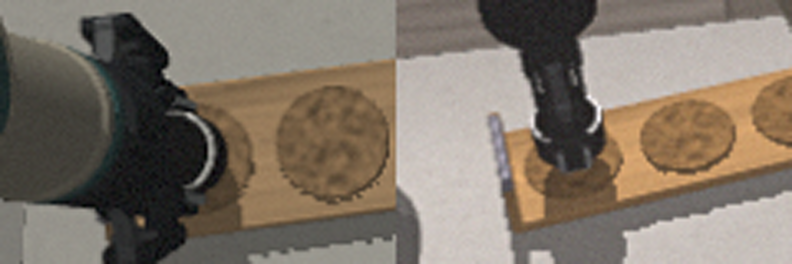

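The pot hangs over its pad in both views. I'll lower it, release and lift.

arm_command(deltas=[{"dx": 0,"dy": 0,"dz": -0.007,"yaw": 0,"jaw": 0},{"dx": 0,"dy": 0,"dz": -0.012,"yaw": 0,"jaw": 0},{"dx": 0,"dy": 0,"dz": -0.0145,"yaw": 0,"jaw": 0},{"dx": 0,"dy": 0,"dz": -0.0145,"yaw": 0,"jaw": 0},{"dx": 0,"dy": 0,"dz": -0.0145,"yaw": 0,"jaw": 1},{"dx": 0,"dy": 0,"dz": -0.0145,"yaw": 0,"jaw": 1},{"dx": 0,"dy": 0,"dz": -0.0145,"yaw": 0,"jaw": 1},{"dx": 0,"dy": 0,"dz": -0.0145,"yaw": 0,"jaw": 1},{"dx": 0,"dy": 0,"dz": -0.0145,"yaw": 0,"jaw": 1},{"dx": 0,"dy": 0,"dz": -0.0145,"yaw": 0,"jaw": 1},{"dx": 0,"dy": 0,"dz": 0.015,"yaw": 0,"jaw": 1},{"dx": 0,"dy": 0,"dz": 0.05,"yaw": 0,"jaw": 1},{"dx": 0,"dy": 0,"dz": 0.1,"yaw": 0,"jaw": 1},{"dx": 0,"dy": 0,"dz": 0.15,"yaw": 0,"jaw": 1},{"dx": 0,"dy": 0,"dz": 0.177,"yaw": 0,"jaw": 1}])

```text
clock: 10.0
eef_pos: [451.4, 315.5, 214.2]
tool_rot: [3.137, -0.002, 1.715]
force: [0.7, 0.7, 0.1]
width: 85.7
gripper_force: 0.0
```

arm_command(deltas=[{"dx": 0.005,"dy": -0.045,"dz": 0,"yaw": 0.9,"jaw": 1},{"dx": 0.008,"dy": -0.09,"dz": 0,"yaw": 0.9,"jaw": 1},{"dx": 0.012,"dy": -0.135,"dz": 0,"yaw": 0.9,"jaw": 1},{"dx": 0.015,"dy": -0.18,"dz": 0,"yaw": 0.9,"jaw": 1},{"dx": 0.019,"dy": -0.225,"dz": 0,"yaw": 0.9,"jaw": 1},{"dx": 0.023,"dy": -0.27,"dz": 0,"yaw": 0.9,"jaw": 1},{"dx": 0.027,"dy": -0.315,"dz": 0,"yaw": 0.9,"jaw": 1},{"dx": 0.03,"dy": -0.36,"dz": 0,"yaw": 0.9,"jaw": 1},{"dx": 0.034,"dy": -0.405,"dz": 0,"yaw": 0.9,"jaw": 1},{"dx": 0.038,"dy": -0.45,"dz": 0,"yaw": 0.9,"jaw": 1},{"dx": 0.042,"dy": -0.495,"dz": 0,"yaw": 0.9,"jaw": 1},{"dx": 0.045,"dy": -0.54,"dz": 0,"yaw": 0.9,"jaw": 1},{"dx": 0.048,"dy": -0.57,"dz": 0,"yaw": 0.9,"jaw": 1},{"dx": 0.048,"dy": -0.5765,"dz": 0,"yaw": 0.9,"jaw": 1},{"dx": 0.048,"dy": -0.5765,"dz": -0.02,"yaw": 0.9,"jaw": 1},{"dx": 0.048,"dy": -0.5765,"dz": -0.05,"yaw": 0.9,"jaw": 1},{"dx": 0.048,"dy": -0.5765,"dz": -0.06,"yaw": 0.9,"jaw": 1},{"dx": 0.048,"dy": -0.5765,"dz": -0.06,"yaw": 0.9,"jaw": 1},{"dx": 0.048,"dy": -0.5765,"dz": -0.06,"yaw": 0.9,"jaw": 1}])

```text
clock: 11.9
eef_pos: [498.4, -261.3, 151.0]
tool_rot: [3.141, 0.0, 1.732]
force: [-0.0, 0.5, -0.2]
width: 85.5
gripper_force: 0.0
```

```bash
python3 -c "
from h import *
from cell import *
s=read_state();print(s['clock'],s['eef_pos'])
p,d=get_image('top');cv2.imwrite('pics/top5.png',p[:,:,::-1]);np.savez('top5.npz',p=p,d=d)
P=cloud('top',d)
a=P[210:262,110:170];q=a[(a[:,:,2]>38)&(a[:,:,2]<50)];print('pot rim',len(q),(q.min(0)+q.max(0))/2,cv2.minEnclosingCircle(q[:,:2].astype(np.float32)))
print('want',[450.2,314.8],'z pads',np.median(P[225:240,215:228,2]))"
```

```text
11.9 [ 498.42106592 -261.30871726  150.99234981]
pot rim 268 [449.79621696 326.24531234  43.99390089] ((451.87689208984375, 333.8828125), 44.886741638183594)
want [450.2, 314.8] z pads 17.86489839253875
```

arm_command(deltas=[{"dx": 0,"dy": 0,"dz": -0.025,"yaw": 0,"jaw": 1},{"dx": 0,"dy": 0,"dz": -0.05,"yaw": 0,"jaw": 1},{"dx": 0,"dy": 0,"dz": -0.07,"yaw": 0,"jaw": 1},{"dx": 0,"dy": 0,"dz": -0.083,"yaw": 0,"jaw": 1},{"dx": 0,"dy": 0,"dz": -0.083,"yaw": 0,"jaw": 1},{"dx": 0,"dy": 0,"dz": -0.083,"yaw": 0,"jaw": 1}])

```text
clock: 12.55
eef_pos: [498.6, -261.9, 68.2]
tool_rot: [3.141, 0.001, 1.731]
force: [0.4, -1.1, -0.3]
width: 85.5
gripper_force: 0.0
```

```bash
python3 -c "
from h import *
from cell import *
P=cloud('top',np.load('top5.npz')['d'])
a=P[210:262,110:170];q=a[(a[:,:,2]>38)&(a[:,:,2]<50)&(np.hypot(a[:,:,0]-450.2,a[:,:,1]-314.8)<32)];print('pot rim',len(q),(q.min(0)+q.max(0))/2,cv2.minEnclosingCircle(q[:,:2].astype(np.float32)))
for n in('top','side'): cv2.imwrite(f'pics/{n}6.png',get_image(n)[0][:,:,::-1])
a=cv2.imread('pics/top6.png')[170:270,320:520];b=cv2.imread('pics/side6.png')[150:250,320:520]
a=cv2.hconcat([a,b]);c=cv2.imread('pics/top5.png')[190:290,80:280];c=cv2.hconcat([c,0*c])
cv2.imwrite('pics/c6.png',cv2.resize(cv2.vconcat([a,c]),None,fx=2,fy=2))"
```

```text
pot rim 172 [450.33501396 312.821702    43.85870663] ((450.6749572753906, 313.0832824707031), 24.65155029296875)
```

View pics/c6.png

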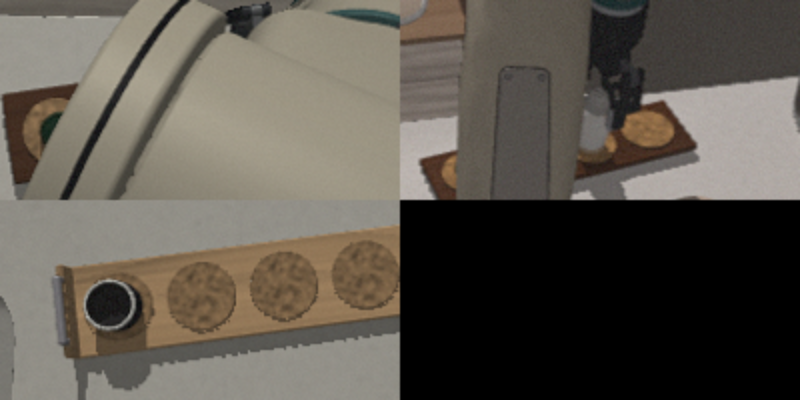

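The pot stands on its pad, 2 mm from centre. The side crop shows the gripper over the salt. I'll close and lift.

arm_command(deltas=[{"dx": 0,"dy": 0,"dz": 0,"yaw": 0,"jaw": 0},{"dx": 0,"dy": 0,"dz": 0,"yaw": 0,"jaw": 0},{"dx": 0,"dy": 0,"dz": 0,"yaw": 0,"jaw": 0},{"dx": 0,"dy": 0,"dz": 0,"yaw": 0,"jaw": 0},{"dx": 0,"dy": 0,"dz": 0,"yaw": 0,"jaw": 0},{"dx": 0,"dy": 0,"dz": 0,"yaw": 0,"jaw": 0},{"dx": 0,"dy": 0,"dz": 0,"yaw": 0,"jaw": 0},{"dx": 0,"dy": 0,"dz": 0,"yaw": 0,"jaw": 0},{"dx": 0,"dy": 0,"dz": 0,"yaw": 0,"jaw": 0}])

```text
clock: 13.55
eef_pos: [498.0, -261.7, 67.9]
tool_rot: [3.141, 0.0, 1.731]
force: [-1.2, 0.2, 5.6]
width: 32.9
gripper_force: 58.6
```

arm_command(deltas=[{"dx": 0,"dy": 0,"dz": 0.01,"yaw": 0,"jaw": 0},{"dx": 0,"dy": 0,"dz": 0.03,"yaw": 0,"jaw": 0},{"dx": 0,"dy": 0,"dz": 0.06,"yaw": 0,"jaw": 0},{"dx": 0,"dy": 0,"dz": 0.095,"yaw": 0,"jaw": 0},{"dx": 0,"dy": 0,"dz": 0.12,"yaw": 0,"jaw": 0},{"dx": 0,"dy": 0,"dz": 0.13,"yaw": 0,"jaw": 0},{"dx": 0,"dy": 0,"dz": 0.13,"yaw": 0,"jaw": 0}])

```text
clock: 14.25
eef_pos: [498.7, -261.7, 198.5]
tool_rot: [3.139, 0.001, 1.731]
force: [-0.3, 0.4, -0.7]
width: 32.6
gripper_force: 58.9
```

```bash
python3 -c "
from cell import *
import cv2
b=get_image('side')[0][:,:,::-1];a=get_image('top')[0][:,:,::-1]
cv2.imwrite('pics/c7.png',cv2.resize(cv2.hconcat([a[120:270,330:530],b[100:250,330:530]]),None,fx=2,fy=2))"
```

```text
(no output)
```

View pics/c7.png

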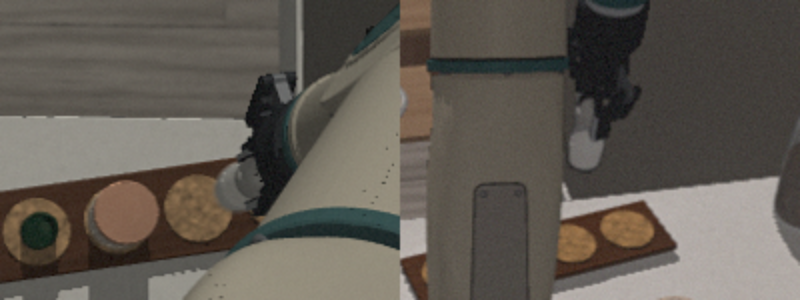

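The salt is held upright and its pad is bare. Next I'll carry it to serving pad +41.

arm_command(deltas=[{"dx": -0.002,"dy": 0.02,"dz": 0,"yaw": 0,"jaw": 0},{"dx": -0.005,"dy": 0.06,"dz": 0,"yaw": -0.9,"jaw": 0},{"dx": -0.008,"dy": 0.105,"dz": 0,"yaw": -0.9,"jaw": 0},{"dx": -0.011,"dy": 0.15,"dz": 0,"yaw": -0.9,"jaw": 0},{"dx": -0.014,"dy": 0.195,"dz": 0,"yaw": -0.9,"jaw": 0},{"dx": -0.017,"dy": 0.24,"dz": 0,"yaw": -0.9,"jaw": 0},{"dx": -0.02,"dy": 0.285,"dz": 0,"yaw": -0.9,"jaw": 0},{"dx": -0.024,"dy": 0.33,"dz": 0,"yaw": -0.9,"jaw": 0},{"dx": -0.027,"dy": 0.375,"dz": 0,"yaw": -0.9,"jaw": 0},{"dx": -0.031,"dy": 0.42,"dz": 0,"yaw": -0.9,"jaw": 0},{"dx": -0.034,"dy": 0.46,"dz": 0,"yaw": -0.9,"jaw": 0},{"dx": -0.036,"dy": 0.485,"dz": 0,"yaw": -0.9,"jaw": 0},{"dx": -0.036,"dy": 0.495,"dz": 0,"yaw": -0.9,"jaw": 0},{"dx": -0.036,"dy": 0.495,"dz": 0,"yaw": -0.9,"jaw": 0},{"dx": -0.036,"dy": 0.495,"dz": -0.02,"yaw": -0.9,"jaw": 0},{"dx": -0.036,"dy": 0.495,"dz": -0.05,"yaw": -0.9,"jaw": 0},{"dx": -0.036,"dy": 0.495,"dz": -0.08,"yaw": -0.9,"jaw": 0},{"dx": -0.036,"dy": 0.495,"dz": -0.105,"yaw": -0.9,"jaw": 0},{"dx": -0.036,"dy": 0.495,"dz": -0.115,"yaw": -0.9,"jaw": 0},{"dx": -0.036,"dy": 0.495,"dz": -0.115,"yaw": -0.9,"jaw": 0}])

```text
clock: 16.35
eef_pos: [461.5, 231.2, 81.2]
tool_rot: [-3.139, 0.002, 1.713]
force: [0.4, 0.2, -1.1]
width: 32.5
gripper_force: 58.9
```

arm_command(deltas=[{"dx": 0,"dy": 0,"dz": -0.007,"yaw": 0,"jaw": 0},{"dx": 0,"dy": 0,"dz": -0.012,"yaw": 0,"jaw": 0},{"dx": 0,"dy": 0,"dz": -0.0145,"yaw": 0,"jaw": 0},{"dx": 0,"dy": 0,"dz": -0.0145,"yaw": 0,"jaw": 0},{"dx": 0,"dy": 0,"dz": -0.0145,"yaw": 0,"jaw": 0}])

```text
clock: 16.85
eef_pos: [462.1, 233.7, 68.1]
tool_rot: [3.141, -0.0, 1.715]
force: [-0.3, -0.1, -1.2]
width: 32.5
gripper_force: 59.0
```

arm_command(deltas=[{"dx": 0,"dy": 0,"dz": -0.001,"yaw": 0,"jaw": 0},{"dx": 0,"dy": 0,"dz": -0.001,"yaw": 0,"jaw": 0},{"dx": 0,"dy": 0,"dz": -0.001,"yaw": 0,"jaw": 1},{"dx": 0,"dy": 0,"dz": -0.001,"yaw": 0,"jaw": 1},{"dx": 0,"dy": 0,"dz": -0.001,"yaw": 0,"jaw": 1},{"dx": 0,"dy": 0,"dz": -0.001,"yaw": 0,"jaw": 1},{"dx": 0,"dy": 0,"dz": -0.001,"yaw": 0,"jaw": 1},{"dx": 0,"dy": 0,"dz": -0.001,"yaw": 0,"jaw": 1},{"dx": 0,"dy": 0,"dz": -0.001,"yaw": 0,"jaw": 1},{"dx": 0,"dy": 0,"dz": 0.03,"yaw": 0,"jaw": 1},{"dx": 0,"dy": 0,"dz": 0.07,"yaw": 0,"jaw": 1},{"dx": 0,"dy": 0,"dz": 0.11,"yaw": 0,"jaw": 1},{"dx": 0,"dy": 0,"dz": 0.132,"yaw": 0,"jaw": 1},{"dx": 0,"dy": 0,"dz": 0.132,"yaw": 0,"jaw": 1}])

```text
clock: 18.25
eef_pos: [464.0, 234.3, 202.9]
tool_rot: [3.135, -0.003, 1.715]
force: [0.8, -0.2, -0.9]
width: 85.3
gripper_force: 0.0
```

arm_command(deltas=[{"dx": 0.002,"dy": -0.045,"dz": 0.01,"yaw": 0.9,"jaw": 1},{"dx": 0.005,"dy": -0.09,"dz": 0.01,"yaw": 0.9,"jaw": 1},{"dx": 0.008,"dy": -0.135,"dz": 0.01,"yaw": 0.9,"jaw": 1},{"dx": 0.01,"dy": -0.18,"dz": 0.01,"yaw": 0.9,"jaw": 1},{"dx": 0.013,"dy": -0.225,"dz": 0.01,"yaw": 0.9,"jaw": 1},{"dx": 0.015,"dy": -0.27,"dz": 0.01,"yaw": 0.9,"jaw": 1},{"dx": 0.018,"dy": -0.315,"dz": 0.01,"yaw": 0.9,"jaw": 1},{"dx": 0.02,"dy": -0.36,"dz": 0.0,"yaw": 0.9,"jaw": 1},{"dx": 0.0233,"dy": -0.4,"dz": 0.0,"yaw": 0.9,"jaw": 1},{"dx": 0.0233,"dy": -0.413,"dz": 0.0,"yaw": 0.9,"jaw": 1},{"dx": 0.0233,"dy": -0.413,"dz": -0.03,"yaw": 0.9,"jaw": 1},{"dx": 0.0233,"dy": -0.413,"dz": -0.06,"yaw": 0.9,"jaw": 1},{"dx": 0.0233,"dy": -0.413,"dz": -0.09,"yaw": 0.9,"jaw": 1},{"dx": 0.0233,"dy": -0.413,"dz": -0.1,"yaw": 0.9,"jaw": 1},{"dx": 0.0233,"dy": -0.413,"dz": -0.1,"yaw": 0.9,"jaw": 1},{"dx": 0.0233,"dy": -0.413,"dz": -0.1,"yaw": 0.9,"jaw": 1}])

```text
clock: 19.85
eef_pos: [485.7, -179.5, 100.4]
tool_rot: [3.141, 0.0, 1.731]
force: [-0.0, -0.5, 0.4]
width: 85.6
gripper_force: 0.0
```

```bash
python3 -c "
from h import *
from cell import *
a,d=get_image('top');P=cloud('top',d);P=P[200:270,100:300];q=P[(P[:,:,2]>60)&(P[:,:,2]<112)];print('salt',len(q),(q.min(0)+q.max(0))/2,q.max(0)-q.min(0))
b=get_image('side')[0]
cv2.imwrite('pics/c8.png',cv2.resize(cv2.hconcat([a[150:300,80:280],a[150:300,320:520],b[150:300,320:520]])[:,:,::-1],None,fx=1.33,fy=1.33))"
```

```text
salt 412 [459.50025967 230.22879062  84.81729079] [38.43426561 33.80160638 49.35170554]
```

View pics/c8.png

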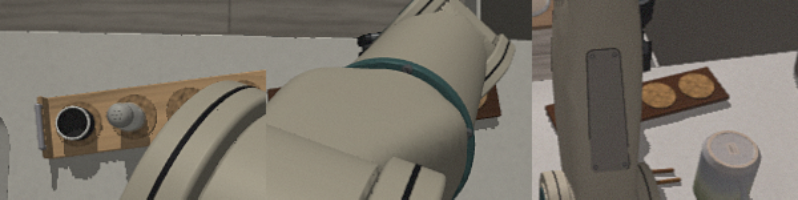

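The pot and salt stand upright on their pads. The arm hides the jar, so I'll rely on the measured position and descend gently.

arm_command(deltas=[{"dx": 0,"dy": 0,"dz": -0.012,"yaw": 0,"jaw": 1},{"dx": 0,"dy": 0,"dz": -0.024,"yaw": 0,"jaw": 1},{"dx": 0,"dy": 0,"dz": -0.04,"yaw": 0,"jaw": 1},{"dx": 0,"dy": 0,"dz": -0.055,"yaw": 0,"jaw": 1},{"dx": 0,"dy": 0,"dz": -0.067,"yaw": 0,"jaw": 1},{"dx": 0,"dy": 0,"dz": -0.073,"yaw": 0,"jaw": 1},{"dx": 0,"dy": 0,"dz": -0.073,"yaw": 0,"jaw": 1},{"dx": 0,"dy": 0,"dz": -0.073,"yaw": 0,"jaw": 1}])

```text
clock: 20.75
eef_pos: [485.3, -179.7, 26.9]
tool_rot: [3.141, 0.0, 1.731]
force: [0.5, 0.0, 0.0]
width: 85.2
gripper_force: 0.0
```

arm_command(deltas=[{"dx": 0,"dy": 0,"dz": 0,"yaw": 0,"jaw": 0},{"dx": 0,"dy": 0,"dz": 0,"yaw": 0,"jaw": 0},{"dx": 0,"dy": 0,"dz": 0,"yaw": 0,"jaw": 0},{"dx": 0,"dy": 0,"dz": 0,"yaw": 0,"jaw": 0},{"dx": 0,"dy": 0,"dz": 0,"yaw": 0,"jaw": 0},{"dx": 0,"dy": 0,"dz": 0,"yaw": 0,"jaw": 0},{"dx": 0,"dy": 0,"dz": 0,"yaw": 0,"jaw": 0}])

```text
clock: 21.45
eef_pos: [485.7, -179.6, 27.7]
tool_rot: [3.14, 0.0, 1.731]
force: [-0.6, 0.8, 6.0]
width: 59.4
gripper_force: 64.3
```

arm_command(deltas=[{"dx": 0,"dy": 0,"dz": 0.01,"yaw": 0,"jaw": 0},{"dx": 0,"dy": 0,"dz": 0.03,"yaw": 0,"jaw": 0},{"dx": 0,"dy": 0,"dz": 0.06,"yaw": 0,"jaw": 0},{"dx": 0,"dy": 0,"dz": 0.095,"yaw": 0,"jaw": 0},{"dx": 0,"dy": 0,"dz": 0.125,"yaw": 0,"jaw": 0},{"dx": 0,"dy": 0,"dz": 0.14,"yaw": 0,"jaw": 0},{"dx": 0,"dy": 0,"dz": 0.14,"yaw": 0,"jaw": 0}])

```text
clock: 22.15
eef_pos: [486.6, -179.9, 169.4]
tool_rot: [3.137, 0.002, 1.731]
force: [0.5, 0.3, -1.9]
width: 59.8
gripper_force: 65.1
```

arm_command(deltas=[{"dx": -0.001,"dy": 0.02,"dz": 0,"yaw": 0,"jaw": 0},{"dx": -0.003,"dy": 0.06,"dz": 0,"yaw": -0.9,"jaw": 0},{"dx": -0.005,"dy": 0.105,"dz": 0,"yaw": -0.9,"jaw": 0},{"dx": -0.006,"dy": 0.15,"dz": 0,"yaw": -0.9,"jaw": 0},{"dx": -0.008,"dy": 0.195,"dz": 0,"yaw": -0.9,"jaw": 0},{"dx": -0.009,"dy": 0.24,"dz": 0,"yaw": -0.9,"jaw": 0},{"dx": -0.01,"dy": 0.28,"dz": 0,"yaw": -0.9,"jaw": 0},{"dx": -0.0117,"dy": 0.31,"dz": 0,"yaw": -0.9,"jaw": 0},{"dx": -0.0117,"dy": 0.327,"dz": 0,"yaw": -0.9,"jaw": 0},{"dx": -0.0117,"dy": 0.332,"dz": 0,"yaw": -0.9,"jaw": 0},{"dx": -0.0117,"dy": 0.332,"dz": 0,"yaw": -0.9,"jaw": 0},{"dx": -0.0117,"dy": 0.332,"dz": -0.02,"yaw": -0.9,"jaw": 0},{"dx": -0.0117,"dy": 0.332,"dz": -0.05,"yaw": -0.9,"jaw": 0},{"dx": -0.0117,"dy": 0.332,"dz": -0.085,"yaw": -0.9,"jaw": 0},{"dx": -0.0117,"dy": 0.332,"dz": -0.11,"yaw": -0.9,"jaw": 0},{"dx": -0.0117,"dy": 0.332,"dz": -0.125,"yaw": -0.9,"jaw": 0},{"dx": -0.0117,"dy": 0.332,"dz": -0.125,"yaw": -0.9,"jaw": 0},{"dx": -0.0117,"dy": 0.332,"dz": -0.125,"yaw": -0.9,"jaw": 0}])

```text
clock: 23.95
eef_pos: [473.8, 150.8, 42.0]
tool_rot: [-3.141, 0.001, 1.713]
force: [0.1, -0.3, -1.9]
width: 59.5
gripper_force: 65.2
```

arm_command(deltas=[{"dx": 0,"dy": 0,"dz": -0.006,"yaw": 0,"jaw": 0},{"dx": 0,"dy": 0,"dz": -0.011,"yaw": 0,"jaw": 0},{"dx": 0,"dy": 0,"dz": -0.015,"yaw": 0,"jaw": 0},{"dx": 0,"dy": 0,"dz": -0.015,"yaw": 0,"jaw": 0},{"dx": 0,"dy": 0,"dz": -0.015,"yaw": 0,"jaw": 0},{"dx": 0,"dy": 0,"dz": -0.015,"yaw": 0,"jaw": 0}])

```text
clock: 24.55
eef_pos: [473.9, 152.7, 27.7]
tool_rot: [3.14, -0.001, 1.715]
force: [-2.2, 0.5, 7.8]
width: 59.8
gripper_force: 66.0
```

Contact is felt (+9 N from the hanging weight), so I'll release and lift.

arm_command(deltas=[{"dx": 0,"dy": 0,"dz": 0,"yaw": 0,"jaw": 1},{"dx": 0,"dy": 0,"dz": 0,"yaw": 0,"jaw": 1},{"dx": 0,"dy": 0,"dz": 0,"yaw": 0,"jaw": 1},{"dx": 0,"dy": 0,"dz": 0,"yaw": 0,"jaw": 1},{"dx": 0,"dy": 0,"dz": 0,"yaw": 0,"jaw": 1},{"dx": 0,"dy": 0,"dz": 0.02,"yaw": 0,"jaw": 1},{"dx": 0,"dy": 0,"dz": 0.06,"yaw": 0,"jaw": 1},{"dx": 0,"dy": 0,"dz": 0.11,"yaw": 0,"jaw": 1},{"dx": 0,"dy": 0,"dz": 0.15,"yaw": 0,"jaw": 1},{"dx": 0,"dy": 0,"dz": 0.173,"yaw": 0,"jaw": 1},{"dx": 0,"dy": 0,"dz": 0.173,"yaw": 0,"jaw": 1}])

```text
clock: 25.65
eef_pos: [475.6, 153.1, 202.9]
tool_rot: [3.135, -0.002, 1.716]
force: [0.0, 0.0, -0.9]
width: 85.1
gripper_force: 0.0
```

arm_command(deltas=[{"dx": 0,"dy": -0.045,"dz": 0.01,"yaw": 0.9,"jaw": 1},{"dx": 0,"dy": -0.09,"dz": 0.01,"yaw": 0.9,"jaw": 1},{"dx": 0,"dy": -0.135,"dz": 0.01,"yaw": 0.9,"jaw": 1},{"dx": -0.001,"dy": -0.18,"dz": 0.0,"yaw": 0.9,"jaw": 1},{"dx": -0.002,"dy": -0.22,"dz": 0.0,"yaw": 0.9,"jaw": 1},{"dx": -0.002,"dy": -0.245,"dz": 0.0,"yaw": 0.9,"jaw": 1},{"dx": -0.002,"dy": -0.2535,"dz": 0.0,"yaw": 0.9,"jaw": 1},{"dx": -0.002,"dy": -0.2535,"dz": 0.0,"yaw": 0.9,"jaw": 1},{"dx": -0.002,"dy": -0.2535,"dz": -0.02,"yaw": 0.9,"jaw": 1},{"dx": -0.002,"dy": -0.2535,"dz": -0.05,"yaw": 0.9,"jaw": 1},{"dx": -0.002,"dy": -0.2535,"dz": -0.08,"yaw": 0.9,"jaw": 1},{"dx": -0.002,"dy": -0.2535,"dz": -0.11,"yaw": 0.9,"jaw": 1},{"dx": -0.002,"dy": -0.2535,"dz": -0.135,"yaw": 0.9,"jaw": 1},{"dx": -0.002,"dy": -0.2535,"dz": -0.15,"yaw": 0.9,"jaw": 1},{"dx": -0.002,"dy": -0.2535,"dz": -0.157,"yaw": 0.9,"jaw": 1},{"dx": -0.002,"dy": -0.2535,"dz": -0.157,"yaw": 0.9,"jaw": 1},{"dx": -0.002,"dy": -0.2535,"dz": -0.157,"yaw": 0.9,"jaw": 1}])

```text
clock: 27.35
eef_pos: [472.0, -100.2, 43.2]
tool_rot: [3.141, -0.0, 1.732]
force: [-0.3, 0.6, 0.9]
width: 85.0
gripper_force: 0.0
```

arm_command(deltas=[{"dx": 0,"dy": 0,"dz": 0,"yaw": 0,"jaw": 0},{"dx": 0,"dy": 0,"dz": 0,"yaw": 0,"jaw": 0},{"dx": 0,"dy": 0,"dz": 0,"yaw": 0,"jaw": 0},{"dx": 0,"dy": 0,"dz": 0,"yaw": 0,"jaw": 0},{"dx": 0,"dy": 0,"dz": 0,"yaw": 0,"jaw": 0},{"dx": 0,"dy": 0,"dz": 0,"yaw": 0,"jaw": 0},{"dx": 0,"dy": 0,"dz": 0,"yaw": 0,"jaw": 0},{"dx": 0,"dy": 0,"dz": 0,"yaw": 0,"jaw": 0},{"dx": 0,"dy": 0,"dz": 0,"yaw": 0,"jaw": 0}])

```text
clock: 28.25
eef_pos: [471.8, -101.1, 43.7]
tool_rot: [3.141, -0.0, 1.731]
force: [-0.9, 0.5, 8.8]
width: 31.8
gripper_force: 58.7
```

arm_command(deltas=[{"dx": 0,"dy": 0,"dz": 0.01,"yaw": 0,"jaw": 0},{"dx": 0,"dy": 0,"dz": 0.025,"yaw": 0,"jaw": 0},{"dx": 0,"dy": 0,"dz": 0.05,"yaw": 0,"jaw": 0},{"dx": 0,"dy": 0,"dz": 0.08,"yaw": 0,"jaw": 0},{"dx": 0,"dy": 0,"dz": 0.095,"yaw": 0,"jaw": 0},{"dx": 0,"dy": 0,"dz": 0.1,"yaw": 0,"jaw": 0},{"dx": 0,"dy": 0,"dz": 0.1,"yaw": 0,"jaw": 0}])

```text
clock: 28.95
eef_pos: [471.9, -100.8, 143.4]
tool_rot: [3.14, 0.0, 1.731]
force: [0.6, -0.5, -1.4]
width: 31.7
gripper_force: 59.8
```

```bash
python3 -c "
from cell import *
import cv2
b=get_image('side')[0][:,:,::-1];a=get_image('top')[0][:,:,::-1]
cv2.imwrite('pics/c9.png',cv2.resize(cv2.hconcat([a[150:300,100:400],b[130:280,250:550]]),None,fx=1.33,fy=1.33))"
```

```text
(no output)
```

View pics/c9.png

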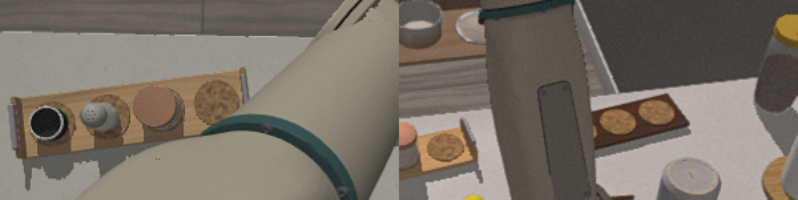

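The pot, salt and jar stand on the serving rack. The vial is hidden behind the arm, but the width (31.7) and the weight reading (-1.4 N) show it is held. I'll carry it over.

arm_command(deltas=[{"dx": 0.002,"dy": 0.015,"dz": 0,"yaw": 0,"jaw": 0},{"dx": 0.004,"dy": 0.045,"dz": 0,"yaw": -0.9,"jaw": 0},{"dx": 0.007,"dy": 0.085,"dz": 0,"yaw": -0.9,"jaw": 0},{"dx": 0.01,"dy": 0.125,"dz": 0,"yaw": -0.9,"jaw": 0},{"dx": 0.0125,"dy": 0.155,"dz": 0,"yaw": -0.9,"jaw": 0},{"dx": 0.0138,"dy": 0.169,"dz": 0,"yaw": -0.9,"jaw": 0},{"dx": 0.0138,"dy": 0.1723,"dz": 0,"yaw": -0.9,"jaw": 0},{"dx": 0.0138,"dy": 0.1723,"dz": 0,"yaw": -0.9,"jaw": 0},{"dx": 0.0138,"dy": 0.1723,"dz": -0.015,"yaw": -0.9,"jaw": 0},{"dx": 0.0138,"dy": 0.1723,"dz": -0.04,"yaw": -0.9,"jaw": 0},{"dx": 0.0138,"dy": 0.1723,"dz": -0.065,"yaw": -0.9,"jaw": 0},{"dx": 0.0138,"dy": 0.1723,"dz": -0.08,"yaw": -0.9,"jaw": 0},{"dx": 0.0138,"dy": 0.1723,"dz": -0.085,"yaw": -0.9,"jaw": 0},{"dx": 0.0138,"dy": 0.1723,"dz": -0.085,"yaw": -0.9,"jaw": 0},{"dx": 0.0138,"dy": 0.1723,"dz": -0.092,"yaw": -0.9,"jaw": 0},{"dx": 0.0138,"dy": 0.1723,"dz": -0.097,"yaw": -0.9,"jaw": 0},{"dx": 0.0138,"dy": 0.1723,"dz": -0.1,"yaw": -0.9,"jaw": 0},{"dx": 0.0138,"dy": 0.1723,"dz": -0.1,"yaw": -0.9,"jaw": 0},{"dx": 0.0138,"dy": 0.1723,"dz": -0.1,"yaw": -0.9,"jaw": 0}])

```text
clock: 30.95
eef_pos: [485.6, 71.3, 43.7]
tool_rot: [3.141, -0.0, 1.715]
force: [-2.3, -0.5, 7.2]
width: 31.5
gripper_force: 60.8
```

Contact is felt. I'll release, lift, and move the arm to the left to clear the view.

arm_command(deltas=[{"dx": 0,"dy": 0,"dz": 0,"yaw": 0,"jaw": 1},{"dx": 0,"dy": 0,"dz": 0,"yaw": 0,"jaw": 1},{"dx": 0,"dy": 0,"dz": 0,"yaw": 0,"jaw": 1},{"dx": 0,"dy": 0,"dz": 0,"yaw": 0,"jaw": 1},{"dx": 0,"dy": 0,"dz": 0,"yaw": 0,"jaw": 1},{"dx": 0,"dy": 0,"dz": 0,"yaw": 0,"jaw": 1},{"dx": 0,"dy": 0,"dz": 0,"yaw": 0,"jaw": 1},{"dx": 0,"dy": 0,"dz": 0.03,"yaw": 0,"jaw": 1},{"dx": 0,"dy": 0,"dz": 0.07,"yaw": 0,"jaw": 1},{"dx": 0,"dy": 0,"dz": 0.11,"yaw": 0,"jaw": 1},{"dx": 0,"dy": 0,"dz": 0.15,"yaw": 0,"jaw": 1},{"dx": 0,"dy": 0,"dz": 0.17,"yaw": 0,"jaw": 1},{"dx": 0,"dy": -0.045,"dz": 0.17,"yaw": 0,"jaw": 1},{"dx": 0,"dy": -0.09,"dz": 0.17,"yaw": 0,"jaw": 1},{"dx": 0,"dy": -0.135,"dz": 0.17,"yaw": 0,"jaw": 1},{"dx": 0,"dy": -0.18,"dz": 0.17,"yaw": 0,"jaw": 1},{"dx": 0,"dy": -0.225,"dz": 0.17,"yaw": 0,"jaw": 1},{"dx": 0,"dy": -0.27,"dz": 0.17,"yaw": 0,"jaw": 1},{"dx": 0,"dy": -0.3,"dz": 0.17,"yaw": 0,"jaw": 1},{"dx": 0,"dy": -0.3,"dz": 0.17,"yaw": 0,"jaw": 1}])

```text
clock: 32.95
eef_pos: [484.2, -234.5, 213.3]
tool_rot: [3.141, 0.004, 1.708]
force: [0.0, -1.0, -0.4]
width: 85.6
gripper_force: 0.0
```

```bash
python3 -c "
from h import *
from cell import *
a,d=get_image('top');b,_=get_image('side');P=cloud('top',d)
for n,c,lo,hi,r in[('pot',(450.2,314.8),38,52,32),('salt',(461.9,233.6),85,112,30),('jar',(473.6,152.5),70,84,40),('vial',(485.4,71.3),90,115,25)]:
    q=P[(P[:,:,2]>lo)&(P[:,:,2]<hi)&(np.hypot(P[:,:,0]-c[0],P[:,:,1]-c[1])<r)]
    e=cv2.minEnclosingCircle(q[:,:2].astype(np.float32));print(n,len(q),c,np.round(e[0],1),round(e[1],1),q.mean(0).round(1))
cv2.imwrite('pics/c10.png',cv2.resize(cv2.hconcat([a[170:300,90:310],b[170:300,130:350]])[:,:,::-1],None,fx=1.8,fy=1.8))"
```

```text
pot 173 (450.2, 314.8) [450.5 313.4] 24.8 [450.3 311.3  44.9]
salt 292 (461.9, 233.6) [458.1 232.1] 16.9 [457.4 229.7 101.6]
jar 833 (473.6, 152.5) [474.1 153. ] 30.7 [473.9 152.3  76.9]
vial 60 (485.4, 71.3) [484.4  69.9] 9.4 [484.6  70.1 107.1]
```

View pics/c10.png

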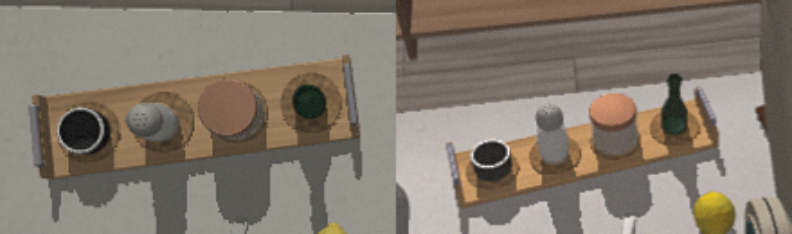

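The final views show all four upright in the order pot, salt, jar, vial, each within about 4 mm of its pad centre, and the gripper is clear. I'll hand in the job.

```bash
python3 -c "
from cell import *
print(finish_job())"
```

```text
the job is handed in; nothing more can be done
None
```

All four condiments stand upright on the serving rack in reverse order (pot, salt, jar, vial from left to right), each measured within about 4 mm of its pad centre, and the job was handed in at about 33 s.

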